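# Swap two miniature towers on a film set base and lock them down

### The arm

A 7-joint arm with a two-finger parallel gripper is mounted at the origin on the work surface. World frame = base frame: x ahead of the robot, y to its left, z up, the work surface at z = 0. Lengths are in m, angles in rad, forces in N, time in s.
With the tool pointing down it reaches from about 0.35 to 0.9 m from the base axis. Payload 8.1 kg.
Tool frame: the origin (TCP) lies at the very end of the fingers, on their centre line; the grasp point (between the pads) lies 19 mm behind it; z points along the fingers, y is the line along which they close (so a half turn about z gives the same grasp; the last joint's range is limited). The gripper opens to 92 mm and grips with 3 to 60 N. Pads are 19 mm wide; open, the fingers measure 130 mm over their backs; the gripper's body (75 mm by 190 mm) begins 47 mm behind the grasp point.
Start: joints at [-1.343, 0.434, 0.025, 1.573, -0.012, 1.134, -0.075], TCP at [0.203, 0.591, 0.227] pointing down, gripper open.
Joint ranges: [-2.62, 2.62], [-0.44, 2.09], [-1.27, 1.32], [0.08, 2.57], [-1.32, 4.46], [0.12, 2], [-2.74, 2.74]. Speed limits (rad/s): [2.22, 2.22, 3.01, 3.01, 3.14, 3.14, 3.14].

### API

Orientations are given as a rotation vector (axis times angle).
In Python, from cell import arm gives the robot as it stands.
- The arm moves only by the tool carry_out, never from a script. Its argument "commands" is a list of rows, each a list of 7 numbers: the opening, from 0 (shut) to 1 (fully open), then the shift along the tool's x, y, z each as a share of 0.025 m, from -1 to 1, then the turn, a rotation vector about the tool's x, y, z each as a share of 0.1 rad, from -1 to 1. A call has 1 to 8 rows; each row shifts and turns the commanded pose from where the row before left it, along the tool's axes as they then stand; what a row does not reach is not made up. A row lasts 1/10 s, in which the tool goes at most 50 mm and 8.59 degrees, less where a joint would pass 70% of its speed; a pose out of reach is approached as far as the arm can. A call with a number of a shift or a turn outside -1 to 1 is refused whole. A call with a gripper value outside its range is refused whole. The fingers move at their own pace and stop on an object; "squeeze" is the grip in N (left out, the last holds). Time passes only in rows, so rows that do not move let the fingers close. It gives the time, the measured TCP pose, the force, the opening and the grip force at its end, in the units of the state.
- arm.observe(): the state, without advancing time (a new reading comes with each control period).
- arm.get_image(name): name is "scene" or "top"; returns a dict with "pixels" (384x512x3 uint8, red, green, blue), "range_z" (384x512 float32, m along the optical axis (not along the pixel's ray), 0 where there is no reading), "mtx" (3x3 intrinsics, pixels), "k1" (the pictures are not rectified: a ray, as slopes to the right and down, at radius r is drawn at 1 + k1 r^2 times it, then the intrinsics apply), "R" (3x3) and "t" (3): a world point X has camera coordinates R X + t. Camera axes: x right, y down, z forward; pixel columns grow to the right and rows downward; lengths in m; the calibration is good to about 2 mm. A picture is of the moment at which its call begins.
- arm.sign_off(): hands the job in; it is judged then, once.
The state is a dict: "clock": time; "joints": joint angles; "dq": joint speeds; "joint_efforts": joint torques, N m; "position": TCP position; "ee_rot": TCP orientation; "force": force on the tool from outside, world axes, zero at the start; "ft_torque": the same for the moment, N m; "width": opening from 0.0 (shut) to 1.0 (fully open); "gripper_force": force on a finger pad.
Only numpy, scipy, OpenCV 4.12 (cv2) and the standard library are available. Lean on these libraries where they do the work, as an engineer would, in place of code of your own. Each camera call takes 0.05 s, during which the arm holds its last target. There are 200 camera calls.

### The job

On the model-film set base, swap the square tower and the round tower: each goes where the other stood, on its foot with the foot's back edge slid under the raised steel strap until it is snug and square against the wooden back stop, taking care not to ram the stop. Use the cork mat to park one if you like. With both snug, knock the strap's pin fully down with the wooden mallet so that the strap lies on both feet, then stand the mallet on its head on the bench clear of the base and leave the other things undisturbed.

Things in the scene. Friction and masses are not known exactly. Their poses are not given: they have to be found in the camera images.
- stage: Set base: plywood board 200 (x) x 360 (y) x 20 mm, fixed. Origin at the centre of its underside, top at z = 20 mm. Its x points away from the robot to the back stop, a wooden bar 320 mm long along y, 26 mm high above the board, front face at x = 60 mm. The tower places are at y = +95 and -95 mm.
- place_left (a point): Place on the robot's left of the base (+y): the point at the foot of the back stop's front face, on the board's top, where the middle of a tower foot's back edge belongs. Axes as the base.
- place_right (a point): The same for the place on the robot's right (-y).
- square_tower: Miniature plaster tower: square shaft 46 x 46 mm, z = 12 to 98 mm, four merlons to 111 mm, on a plywood foot 100 (x) x 80 (y) x 12 mm; 0.35 kg. Origin at the centre of the foot's underside; the shaft's axis is at x = -18 mm, its sides square to the foot. x points to the foot's bare back half, which goes under the strap.
- square_tower_heel (a point): Middle of the bottom back edge of the square tower's foot (x = +50 mm).
- round_tower: Miniature plaster tower: round shaft of 46 mm diameter, z = 12 to 92 mm, conical roof (eaves 52 mm wide at 92 mm, top 118 mm), on a like foot 100 (x) x 80 (y) x 12 mm; 0.35 kg. Origin at the centre of the foot's underside; the shaft's axis is at x = -18 mm. x points to the foot's bare back half, which goes under the strap.
- round_tower_heel (a point): Middle of the bottom back edge of the round tower's foot (x = +50 mm).
- clamp (a joint): Sprung strap: travel down, m. 0 raised, 0.022 lying on the feet, hard stop 0.023. Moves under 10 to 12 N and stays where left. Steel bar 25 (x) x 260 (y) x 8 mm, spanning x = 32 to 57 mm of the base, just before the back stop; underside 34 mm above the board when raised: a 12 mm foot slides under it from the robot's side, but cannot be set down or lifted straight through it.
- pin_top (a point): Top centre of the strap's pin head (32 mm diameter), midway between the two places; 30 mm above the strap's underside. It moves with the strap.
- mallet: Round wooden carver's mallet standing on its head, handle up, 185 mm high, 0.35 kg. Head 56 mm wide at the flat bottom, 68 mm at 80 mm height, ending at 96 mm; handle about 28 mm in diameter from 100 to 185 mm. Origin at the centre of the flat bottom of the head, z along the handle.
- mat: Empty cork mat 140 x 140 x 4 mm fixed on the bench, origin at the centre of its underside. It lies on one side of the base, the mallet on the other.
- pot: Bystander: small steel cup, 34 mm wide, 30 mm high, standing on the base between the places, in front of the strap.
- jar: Bystander: glass jar 68 mm wide, 85 mm high, behind the base.
- mug: Bystander: white mug 80 mm wide, 90 mm high, behind the base.
- glue: Bystander: white glue bottle 56 mm wide, 150 mm high, behind the base to the right.
- driver: Bystander: screwdriver 200 mm long, lying far to the right.
- tape: Bystander: roll of paper tape 100 mm wide, 48 mm high, lying flat far to the left.
There are look-alikes about, which are no part of the job. Leave any pink look-alike of the mallet alone.

How it is judged:
On the way, in this order (a step that is already met when the one before it is completed fails the run):
1. the towers stand swapped, snug against the back stop, with the strap still up (((x of square_tower_heel in the frame of place_left between -0.003 and 0.003 m and y of square_tower_heel in the frame of place_left between -0.012 and 0.012 m and z of square_tower_heel in the frame of place_left below 0.003 m and angle between the x axis of each of square_tower, round_tower and the x axis of stage, either way round below 0.07 rad and x of round_tower_heel in the frame of place_right between -0.003 and 0.003 m and y of round_tower_heel in the frame of place_right between -0.012 and 0.012 m and z of round_tower_heel in the frame of place_right below 0.003 m) or (x of square_tower_heel in the frame of place_right between -0.003 and 0.003 m and y of square_tower_heel in the frame of place_right between -0.012 and 0.012 m and z of square_tower_heel in the frame of place_right below 0.003 m and angle between the x axis of each of square_tower, round_tower and the x axis of stage, either way round below 0.07 rad and x of round_tower_heel in the frame of place_left between -0.003 and 0.003 m and y of round_tower_heel in the frame of place_left between -0.012 and 0.012 m and z of round_tower_heel in the frame of place_left below 0.003 m)) and distance of each of square_tower, round_tower from where it was at the start of the episode above 0.12 m and value of joint clamp below 0.008 m), for 0.2 s.
2. the pin is driven home with the mallet on it (value of joint clamp above 0.0195 m and distance between mallet and pin_top below 0.035 m).
At the end, for the whole second after the job is handed in: Towers swapped: each foot's back edge within 3 mm of the stop, 12 mm sideways of the place, flat within 3 mm, square within 0.07 rad, moved over 120 mm; strap joint above 0.0195; mallet standing on the bench (within 0.1 rad); all at rest (((x of square_tower_heel in the frame of place_left between -0.003 and 0.003 m and y of square_tower_heel in the frame of place_left between -0.012 and 0.012 m and z of square_tower_heel in the frame of place_left below 0.003 m and angle between the x axis of each of square_tower, round_tower and the x axis of stage, either way round below 0.07 rad and x of round_tower_heel in the frame of place_right between -0.003 and 0.003 m and y of round_tower_heel in the frame of place_right between -0.012 and 0.012 m and z of round_tower_heel in the frame of place_right below 0.003 m) or (x of square_tower_heel in the frame of place_right between -0.003 and 0.003 m and y of square_tower_heel in the frame of place_right between -0.012 and 0.012 m and z of square_tower_heel in the frame of place_right below 0.003 m and angle between the x axis of each of square_tower, round_tower and the x axis of stage, either way round below 0.07 rad and x of round_tower_heel in the frame of place_left between -0.003 and 0.003 m and y of round_tower_heel in the frame of place_left between -0.012 and 0.012 m and z of round_tower_heel in the frame of place_left below 0.003 m)) and distance of each of square_tower, round_tower from where it was at the start of the episode above 0.12 m and value of joint clamp above 0.0195 m and linear speed of each of square_tower, round_tower, mallet below 0.02 m/s and height (world z) of mallet below 0.008 m and angle between mallet's own z axis and vertical below 0.1 rad); the robot touches nothing.
It fails at once if another thing is moved more than 30 mm (distance of any of pot, jar, mug, driver, tape, glue from where it was at the start of the episode above 0.03 m).
It fails at once if a tower is tipped more than 0.5 rad (angle between any of square_tower, round_tower's own z axis and vertical above 0.5 rad).
It fails at once if a tower is rammed or pressed into the base with more than 120 N while the strap is up (value of joint clamp below 0.008 m and contact force between any of square_tower, round_tower and stage above 120 N).
It also fails if it takes over 72 s, if anything falls off the work surface, if the arm or the gripper's body presses on something with over 40 N, if the wrist force passes 120 N, or if a joint passes its speed limit or range.

## Working session

There is one attempt and no reset: what is moved stays moved. The work goes in short steps, Python scripts to look and compute and a tool call to move; the robot and the scene stay as the last step left them, time stands still between calls to the robot, and variables do not carry over. Pictures are saved under pics/ and viewed, at most 10 in all, crops included, and the job is handed in when it is done.

Besides the shell and the picture viewer there is one more tool, called after "Request:" by a JSON object that holds its "method" and its "body", one argument or row to a line. carry_out: Moves the arm, as the interface text tells. Shift numbers are shares of 0.025 m and turn numbers shares of 0.1 rad, none past 1 either way. Its arguments: {"type":"object","properties":{"commands":{"type":"array"},"squeeze":{"type":"number"}},"required":["commands"]}

```bash
ls; mkdir -p pics; cat > h.py <<'E'
import numpy as np, cv2
from cell import arm
def grab(n):
    d=arm.get_image(n); np.savez('/tmp/%s.npz'%n,**d); return d
def load(n): return dict(np.load('/tmp/%s.npz'%n))
def cloud(d):
    h,w=d['range_z'].shape; u,v=np.meshgrid(np.arange(w),np.arange(h))
    p=np.stack([u,v],-1).reshape(-1,1,2).astype(np.float64)
    k=np.array([float(d['k1']),0,0,0,0])
    s=cv2.undistortPoints(p,d['mtx'].astype(float),k).reshape(h,w,2)
    z=d['range_z'][...,None]; c=np.concatenate([s*z,z],-1)
    X=(c-d['t'])@d['R']; X[d['range_z']==0]=np.nan
    return X
def proj(d,X):
    return cv2.projectPoints(np.array(X,float).reshape(-1,1,3),cv2.Rodrigues(d['R'].astype(float))[0],d['t'].astype(float),d['mtx'].astype(float),np.array([float(d['k1']),0,0,0,0]))[0].reshape(-1,2)
E
python3 - <<'E'
from h import *
a=grab('scene');b=grab('top')
for n,d in(('scene',a),('top',b)):
    cv2.imwrite('pics/%s0.png'%n,d['pixels'][...,::-1]); print(n,d['k1'],-d['R'].T@d['t'],d['R'][2])
s=arm.observe();print(s)
E
```

```text
pics
scene -0.11336070428626352 [ 1.06061448 -0.52460198  1.27147217] [-0.36412693  0.38943098 -0.8460231 ]
top 0.024528820861859268 [ 0.37353837 -0.00221815  1.7105643 ] [ 0.12337919 -0.0050048  -0.99234698]
{'clock': 0.1, 'joints': array([-1.34259015,  0.43516459,  0.02496978,  1.57399327, -0.01157685,
        1.13397177, -0.07509992]), 'dq': array([-0.00013449, -0.00176413,  0.00104445, -0.00079381,  0.00058327,
        0.00073295,  0.00013534]), 'joint_efforts': array([ 3.00683903e-03, -6.69130039e+01,  9.87958387e-01, -3.15143824e+01,
       -6.05595019e-02,  3.75943794e-02,  7.30023862e-05]), 'position': array([0.20291392, 0.59067545, 0.22602135]), 'ee_rot': array([-5.17335828e-01, -3.09861905e+00,  2.18334540e-03]), 'force': array([0.4439572 , 0.19427486, 0.08067079]), 'ft_torque': array([ 0.0129697 , -0.0088598 ,  0.03279888]), 'gripper_force': 0.0, 'width': 1.0007397943735108}
```

View pics/scene0.png

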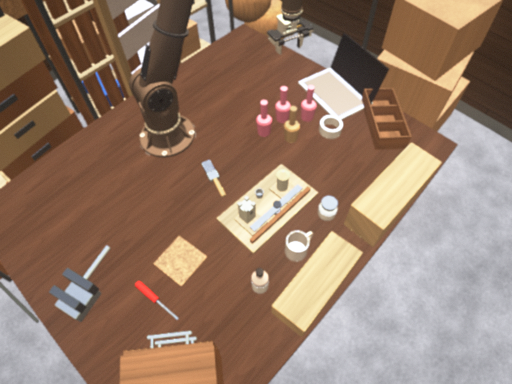

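View pics/top0.png

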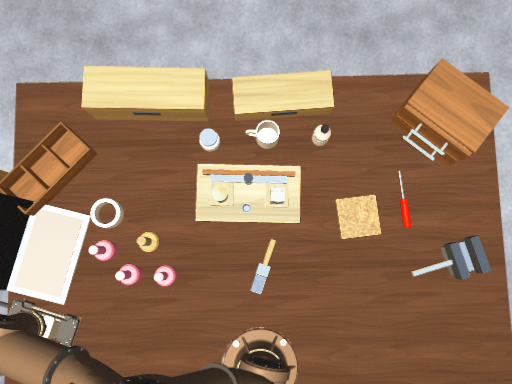

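Top view: round tower (220,192), square tower (277,193), pot (246,208), pin (248,179), mat (358,216). Mallet candidates are the wooden one at (148,241) and pink ones at (102,250), (127,273) and (165,275). I choose the wooden one at (148,241), which is (292,128) in the scene view.

```bash
python3 - <<'E'
from h import *
a=load('scene');b=load('top')
ca=a['pixels'][75:265,190:350][...,::-1];cb=b['pixels'][155:290,90:310][...,::-1]
A=cv2.resize(ca,None,fx=2.9,fy=2.9,interpolation=2)[:550,:];B=cv2.resize(cb,None,fx=3.5,fy=3.5,interpolation=2)
cv2.imwrite('pics/cropb.png',B); cv2.imwrite('pics/cropa.png',A)
for n,d in(('top',b),('scene',a)):
    X=cloud(d); z=X[...,2]; print(n)
    # stage top
    roi=(X[...,0]>.35)&(X[...,0]<.75)&(X[...,1]>-.25)&(X[...,1]<.3)
    m=roi&(abs(z-.02)<.007)
    n_,l,st,c=cv2.connectedComponentsWithStats(m.astype(np.uint8))
    i=1+np.argmax(st[1:,4]); P=X[l==i]; r=cv2.minAreaRect(P[:,:2].astype(np.float32)); print('stage',r,P[:,2].mean())
    for lo,hi,nm in((.085,.16,'towers'),(.046,.060,'strap'),(.062,.084,'pin?')):
        m=roi&(z>lo)&(z<hi)
        n_,l,st,c=cv2.connectedComponentsWithStats(m.astype(np.uint8))
        for i in range(1,n_):
            if st[i,4]>8: P=X[l==i]; print(nm,st[i,4],c[i],P.min(0).round(3),P.max(0).round(3),P.mean(0).round(3))
    # mallet
    roi=(X[...,0]>.2)&(X[...,0]<.6)&(X[...,1]>.2)&(X[...,1]<.6)
    for lo,hi in((.02,.14),(.16,.25)):
        m=roi&(z>lo)&(z<hi)
        n_,l,st,c=cv2.connectedComponentsWithStats(m.astype(np.uint8))
        for i in range(1,n_):
            if st[i,4]>5: P=X[l==i]; print('mal',lo,st[i,4],c[i].round(),a and d['pixels'][l==i].mean(0).round(),P.min(0).round(3),P.max(0).round(3),P.mean(0).round(3))
E
```

```text
top
stage ((0.5835257768630981, 0.024454936385154724), (0.36006253957748413, 0.20073024928569794), 87.40946960449219) 0.020019259678649478
towers 14 [322.64285714 139.57142857] [ 0.745 -0.242  0.085] [ 0.749 -0.22   0.098] [ 0.748 -0.231  0.094]
towers 12 [269.91666667 141.91666667] [ 0.742 -0.068  0.086] [ 0.748 -0.041  0.097] [ 0.745 -0.054  0.09 ]
towers 197 [219.32994924 192.93401015] [0.549 0.092 0.086] [0.601 0.142 0.143] [0.573 0.117 0.123]
towers 216 [277.43981481 194.69907407] [ 0.539 -0.094  0.086] [ 0.587 -0.048  0.141] [ 0.562 -0.072  0.121]
strap 15 [268.53333333 144.73333333] [ 0.74  -0.069  0.046] [ 0.748 -0.034  0.06 ] [ 0.744 -0.05   0.053]
strap 19 [207.52631579 147.10526316] [0.737 0.144 0.048] [0.748 0.178 0.06 ] [0.741 0.16  0.054]
strap 21 [211.19047619 172.14285714] [0.643 0.132 0.046] [0.662 0.163 0.06 ] [0.654 0.149 0.051]
strap 46 [218.02173913 177.60869565] [0.621 0.094 0.049] [0.657 0.153 0.06 ] [0.634 0.125 0.057]
strap 63 [236.44444444 175.53968254] [0.616 0.027 0.047] [0.66  0.091 0.06 ] [0.64  0.062 0.054]
strap 12 [244.41666667 171.16666667] [0.648 0.
[... 6092 characters left out ...]
2 295 [330. 125.] [218. 210. 200.] [0.474 0.459 0.02 ] [0.575 0.56  0.056] [0.528 0.504 0.041]
mal 0.02 277 [291. 129.] [179. 146. 100.] [0.396 0.323 0.02 ] [0.459 0.386 0.139] [0.435 0.344 0.078]
mal 0.02 6 [288. 170.] [227. 207. 168.] [0.525 0.203 0.021] [0.547 0.206 0.025] [0.537 0.205 0.022]
mal 0.16 56 [310.  89.] [218. 171. 177.] [0.386 0.482 0.163] [0.416 0.518 0.19 ] [0.403 0.498 0.178]
mal 0.16 56 [284.  90.] [212. 157. 162.] [0.305 0.405 0.16 ] [0.337 0.439 0.191] [0.325 0.418 0.178]
mal 0.16 53 [264. 104.] [214. 159. 164.] [0.3   0.287 0.163] [0.328 0.316 0.19 ] [0.318 0.3   0.178]
mal 0.16 58 [293. 110.] [193. 160. 119.] [0.412 0.341 0.162] [0.441 0.372 0.192] [0.428 0.354 0.18 ]
```

View pics/cropb.png

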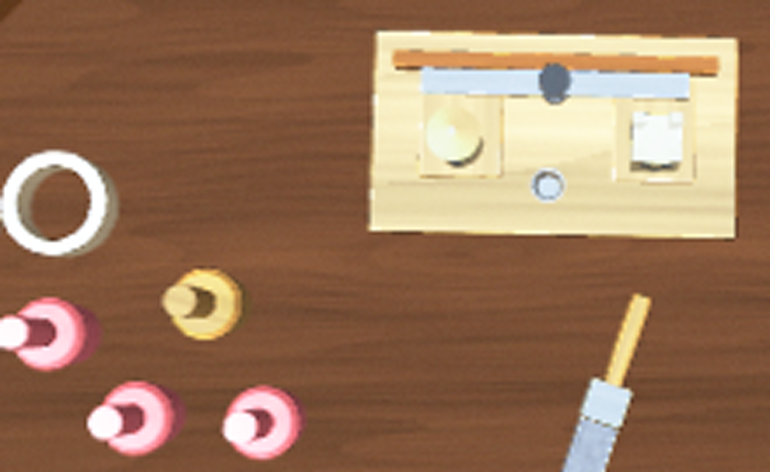

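View pics/cropa.png

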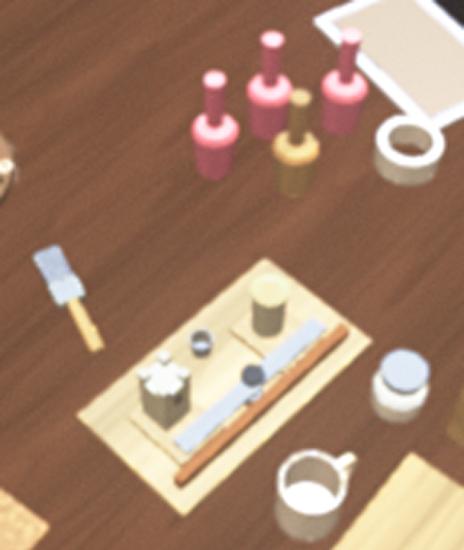

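Crops confirm that the yellow wooden mallet is at crop pixel (205,302) (top view) and (295,150) (scene), with the three pink ones beside it. The round tower is on the left, the square one on the right, and the strap is raised. First I align the tool with the base (yaw about -0.05), then travel above the square tower.

Request:
{"method": "carry_out", "body": {
  "commands": [
    [1,0,0,0,0,0,-0.94],
    [1,0,0,0,0,0,-0.94],
    [1,0,0,0,0,0,-0.93],
    [1,-0.6,-1,0,0,0,0],
    [1,-0.6,-1,0,0,0,0],
    [1,-0.6,-1,0,0,0,0],
    [1,-0.6,-1,0,0,0,0],
    [1,-0.6,-1,0,0,0,0]
  ],
  "squeeze": 30
}}

```text
clock: 0.9
position: [0.2721, 0.4612, 0.2264]
ee_rot: [-0.078, -3.14, 0.001]
force: [-0.1, -0.4, 0.3]
width: 1.001
gripper_force: 0.0
```

Request:
{"method": "carry_out", "body": {
  "commands": [
    [1,-0.6,-1,0,0,0,0],
    [1,-0.6,-1,0,0,0,0],
    [1,-0.6,-1,0,0,0,0],
    [1,-0.6,-1,0,0,0,0],
    [1,-0.6,-1,0,0,0,0],
    [1,-0.6,-1,0,0,0,0],
    [1,-0.6,-1,0,0,0,0],
    [1,-0.6,-1,0,0,0,0]
  ]
}}

```text
clock: 1.7
position: [0.3818, 0.2555, 0.2266]
ee_rot: [-0.078, -3.14, 0.0]
force: [0.2, -0.3, -0.1]
width: 1.003
gripper_force: 0.0
```

Request:
{"method": "carry_out", "body": {
  "commands": [
    [1,-0.6,-1,0,0,0,0],
    [1,-0.6,-1,0,0,0,0],
    [1,-0.6,-1,0,0,0,0],
    [1,-0.6,-1,0,0,0,0],
    [1,-0.6,-1,0,0,0,0],
    [1,-0.6,-1,0,0,0,0],
    [1,-0.6,-1,0,0,0,0],
    [1,-0.6,-1,0,0,0,0]
  ]
}}

```text
clock: 2.5
position: [0.4916, 0.0499, 0.2265]
ee_rot: [-0.078, -3.14, 0.0]
force: [0.5, 0.3, 0.5]
width: 1.004
gripper_force: 0.0
```

```bash
cat >> h.py <<'E'
from scipy.spatial.transform import Rotation as Ro
C=np.array([.5845,.0255]);YAW=-.05
def S(p):  # world xy -> stage xy
    c,s=np.cos(YAW),np.sin(YAW); d=np.asarray(p)[:2]-C; return np.array([c*d[0]+s*d[1],-s*d[0]+c*d[1]])
def st():
    o=arm.observe(); R=Ro.from_rotvec(o['ee_rot']).as_matrix()
    print('t',o['clock'],'tcp',o['position'].round(4),'stage',S(o['position']).round(4),'yaw',round(np.arctan2(-R[0,1],R[1,1]),4),'tilt',R[:2,2].round(4),'F',o['force'].round(1),'w',round(o['width']*92,1),'g',round(o['gripper_force'],1)); return o,R
def togo(x,y,z):  # stage target -> tool units
    o,R=st(); c,s=np.cos(YAW),np.sin(YAW)
    w=np.array([C[0]+c*x-s*y,C[1]+s*x+c*y,z]); print('units',(R.T@(w-o['position'])/.025).round(2))
E
python3 - <<'E'
from h import *
togo(-.0142,-.0973,.2)
d=load('top');X=cloud(d);hsv=cv2.cvtColor(d['pixels'],cv2.COLOR_RGB2HSV)
m=(X[...,2]<.012)&(X[...,1]<-.2)&(X[...,1]>-.5)&(X[...,0]>.35)&(X[...,0]<.65)&(hsv[...,2]>140)&(hsv[...,0]<30)
n,l,s,c=cv2.connectedComponentsWithStats(m.astype(np.uint8));i=1+np.argmax(s[1:,4]);r=cv2.minAreaRect(X[l==i][:,:2].astype(np.float32));print('mat',r,S(r[0]))
E
```

```text
t 2.5 tcp [0.4916 0.0499 0.2265] stage [-0.094   0.0198] yaw -0.0498 tilt [-0.0004 -0.0001] F [0.5 0.3 0.5] w 92.4 g 0.0
units [-3.19 -4.68  1.06]
mat ((0.49487724900245667, -0.3551102578639984), (0.14309003949165344, 0.1444992870092392), 5.620717525482178) [-0.07048816 -0.38461386]
```

Request:
{"method": "carry_out", "body": {
  "commands": [
    [1,-0.64,-0.94,0,0,0,0],
    [1,-0.64,-0.94,0,0,0,0],
    [1,-0.64,-0.94,0,0,0,0],
    [1,-0.64,-0.94,0,0,0,0],
    [1,-0.63,-0.92,0,0,0,0],
    [1,0,0,0.9,0,0,0],
    [1,0,0,0.9,0,0,0],
    [1,0,0,0.9,0,0,0]
  ]
}}

```text
clock: 3.3
position: [0.5651, -0.07, 0.1581]
ee_rot: [-0.079, -3.14, -0.0]
force: [0.8, 0.0, 0.4]
width: 0.999
gripper_force: 0.0
```

Request:
{"method": "carry_out", "body": {
  "commands": [
    [1,0,0,0.9,0,0,0],
    [1,0,0,0.9,0,0,0],
    [1,0,0,0.9,0,0,0],
    [1,0,0,0.7,0,0,0],
    [0.4,0,0,0,0,0,0],
    [0.4,0,0,0,0,0,0],
    [0.4,0,0,0,0,0,0],
    [0.4,0,0,0,0,0,0]
  ]
}}

```text
clock: 4.1
position: [0.566, -0.0698, 0.0753]
ee_rot: [0.078, 3.139, 0.0]
force: [0.6, 0.4, -0.3]
width: 0.702
gripper_force: 0.0
```

```bash
python3 - <<'E'
from h import *
st()
E
```

```text
t 4.1 tcp [ 0.566  -0.0698  0.0753] stage [-0.0137 -0.0961] yaw -0.0499 tilt [0.0017 0.0001] F [ 0.6  0.4 -0.3] w 64.6 g 0.0
```

Request:
{"method": "carry_out", "body": {
  "commands": [
    [0.3,0,0,0,0,0,0],
    [0.3,0,0,0,0,0,0],
    [0.3,0,0,0,0,0,0],
    [0.3,0,0,0,0,0,0],
    [0.3,0,0,0,0,0,0],
    [0.3,0,0,-0.2,0,0,0],
    [0.3,0,0,-0.2,0,0,0],
    [0.3,0,0,0,0,0,0]
  ],
  "squeeze": 30
}}

```text
clock: 4.9
position: [0.5654, -0.0697, 0.0847]
ee_rot: [0.078, 3.14, 0.0]
force: [0.3, 0.3, -3.3]
width: 0.499
gripper_force: 29.9
```

```bash
python3 - <<'E'
from h import *
st()
E
```

```text
t 4.9 tcp [ 0.5654 -0.0697  0.0847] stage [-0.0143 -0.096 ] yaw -0.0498 tilt [0.0004 0.    ] F [ 0.3  0.3 -3.3] w 45.9 g 29.9
```

Request:
{"method": "carry_out", "body": {
  "commands": [
    [0.3,0.5,0,0,0,0,0],
    [0.3,0.7,0,0,0,0,0],
    [0.3,0.6,0,0,0,0,0],
    [0.3,0.1,-0.4,-0.4,0,0,0],
    [0.3,0.1,-0.9,-0.4,0,0,0],
    [0.3,0.1,-1,-0.2,0,0,0],
    [0.3,0.1,-1,0,0,0,0],
    [0.3,0.1,-1,0,0,0,0]
  ]
}}

```text
clock: 5.7
position: [0.5028, -0.1757, 0.1099]
ee_rot: [0.078, 3.139, -0.001]
force: [0.1, 0.4, -4.0]
width: 0.498
gripper_force: 29.9
```

Request:
{"method": "carry_out", "body": {
  "commands": [
    [0.3,0.1,-1,0,0,0,0],
    [0.3,0.1,-1,0,0,0,0],
    [0.3,0.1,-1,0,0,0,0],
    [0.3,0.1,-1,0,0,0,0],
    [0.3,0.1,-1,0,0,0,0],
    [0.3,0.1,-1,0,0,0,0],
    [0.3,0,-0.9,0,0,0,0],
    [0.3,0,-0.3,0,0,0,0]
  ]
}}

```text
clock: 6.5
position: [0.4776, -0.357, 0.1097]
ee_rot: [0.084, 3.14, -0.004]
force: [0.4, 0.5, -4.4]
width: 0.497
gripper_force: 29.9
```

Request:
{"method": "carry_out", "body": {
  "commands": [
    [0.3,0,0,0.7,0,0,0],
    [0.3,0,0,0.6,0,0,0],
    [0.3,0,0,0.4,0,0,0],
    [0.3,0,0,0.15,0,0,0],
    [0.3,0,0,0,0,0,0]
  ]
}}

```text
clock: 7.0
position: [0.4785, -0.3529, 0.0627]
ee_rot: [-0.078, -3.14, -0.001]
force: [0.6, 0.2, -3.9]
width: 0.497
gripper_force: 29.9
```

```bash
python3 - <<'E'
from h import *
togo(-.0885,-.385,.0587)
E
```

```text
t 7.0 tcp [ 0.4785 -0.3529  0.0627] stage [-0.0869 -0.3833] yaw -0.0494 tilt [-0.0006  0.0005] F [ 0.6  0.2 -3.9] w 45.7 g 29.9
units [ 0.06 -0.07  0.16]
```

Request:
{"method": "carry_out", "body": {
  "commands": [
    [0.3,0,0,0.13,0,0,0],
    [0.8,0,0,0,0,0,0],
    [1,0,0,0,0,0,0],
    [1,0,0,0,0,0,0],
    [1,0,0,0,0,0,0],
    [1,0,0,-1,0,0,0],
    [1,0,0,-1,0,0,0],
    [1,0,0,-1,0,0,0]
  ]
}}

```text
clock: 7.8
position: [0.4784, -0.3533, 0.1357]
ee_rot: [-0.079, -3.14, -0.0]
force: [0.1, -0.5, -0.2]
width: 0.995
gripper_force: 0.0
```

Request:
{"method": "carry_out", "body": {
  "commands": [
    [1,0,0,-1,0,0,0],
    [1,0,0.5,-0.8,0,0,0],
    [1,-0.1,1,0,0,0,0],
    [1,-0.1,1,0,0,0,0],
    [1,-0.2,1,0,0,0,0],
    [1,-0.2,1,0,0,0,0],
    [1,-0.2,1,0,0,0,0],
    [1,-0.2,1,0,0,0,0]
  ]
}}

```text
clock: 8.6
position: [0.5118, -0.1913, 0.18]
ee_rot: [0.078, 3.14, -0.0]
force: [0.3, -0.1, -0.3]
width: 1.007
gripper_force: 0.0
```

Request:
{"method": "carry_out", "body": {
  "commands": [
    [1,-0.2,1,0,0,0,0],
    [1,-0.2,1,0,0,0,0],
    [1,-0.2,1,0,0,0,0],
    [1,-0.2,1,0,0,0,0],
    [1,-0.2,1,0,0,0,0],
    [1,-0.2,1,0,0,0,0],
    [1,-0.2,1,0,0,0,0],
    [1,-0.2,1,0,0,0,0]
  ]
}}

```text
clock: 9.4
position: [0.5618, 0.0065, 0.18]
ee_rot: [0.079, 3.14, 0.0]
force: [0.7, 0.2, -0.4]
width: 1.001
gripper_force: 0.0
```

```bash
python3 - <<'E'
from h import *
togo(-.0142,.0929,.0755)
d=grab('top');X=cloud(d)
m=(X[...,2]>.085)&(X[...,2]<.14)&(X[...,1]<-.25)&(X[...,1]>-.5)&(X[...,0]<.6)&(X[...,0]>.3)
P=X[m];print(P.min(0),P.max(0),S(P.mean(0)))
E
```

```text
t 9.4 tcp [0.5618 0.0065 0.18  ] stage [-0.0218 -0.0201] yaw -0.05 tilt [0.0005 0.0001] F [ 0.7  0.2 -0.4] w 92.1 g 0.0
units [-0.3   4.52  4.18]
[ 0.45394142 -0.37846596  0.08707856] [ 0.50094879 -0.32974939  0.12243744] [-0.08829039 -0.38420243]
```

Request:
{"method": "carry_out", "body": {
  "commands": [
    [1,-0.1,0.95,0,0,0,0],
    [1,-0.1,0.95,0,0,0,0],
    [1,-0.1,0.95,0,0,0,0],
    [1,0,0.95,0,0,0,0],
    [1,0,0.72,0,0,0,0],
    [1,0,0,0.8,0,0,0],
    [1,0,0,0.8,0,0,0],
    [1,0,0,0.8,0,0,0]
  ]
}}

```text
clock: 10.25
position: [0.5748, 0.1181, 0.1194]
ee_rot: [0.078, 3.14, 0.0]
force: [0.4, 0.2, -0.7]
width: 1.003
gripper_force: 0.0
```

Request:
{"method": "carry_out", "body": {
  "commands": [
    [1,0,0,0.8,0,0,0],
    [1,0,0,0.7,0,0,0],
    [0.5,0,0,0.25,0,0,0],
    [0.3,0,0,0,0,0,0],
    [0.3,0,0,0,0,0,0],
    [0.3,0,0,0,0,0,0],
    [0.3,0,0,0,0,0,0],
    [0.3,0,0,0,0,0,0]
  ]
}}

```text
clock: 11.05
position: [0.5752, 0.1186, 0.0767]
ee_rot: [0.078, 3.139, 0.002]
force: [-0.7, 1.5, 2.6]
width: 0.539
gripper_force: 30.0
```

Request:
{"method": "carry_out", "body": {
  "commands": [
    [0.3,0,0,0,0,0,0],
    [0.3,0,0,0,0,0,0],
    [0.3,0,0,-0.2,0,0,0],
    [0.3,0,0,-0.2,0,0,0],
    [0.3,0,0,0,0,0,0]
  ]
}}

```text
clock: 11.55
position: [0.5748, 0.1176, 0.0865]
ee_rot: [0.079, 3.14, -0.0]
force: [0.3, -0.8, -2.2]
width: 0.543
gripper_force: 30.0
```

```bash
python3 - <<'E'
from h import *
st()
E
```

```text
t 11.55 tcp [0.5748 0.1176 0.0865] stage [-0.0143  0.0915] yaw -0.0503 tilt [ 0.0004 -0.0002] F [ 0.3 -0.8 -2.2] w 49.9 g 30.0
```

```bash
python3 - <<'E'
from h import *
d=grab('scene');X=cloud(d)
A=d['pixels'][140:240,230:330][...,::-1];cv2.imwrite('pics/r1.png',cv2.resize(A,None,fx=5.5,fy=5.5,interpolation=2))
E
```

```text
(no output)
```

View pics/r1.png

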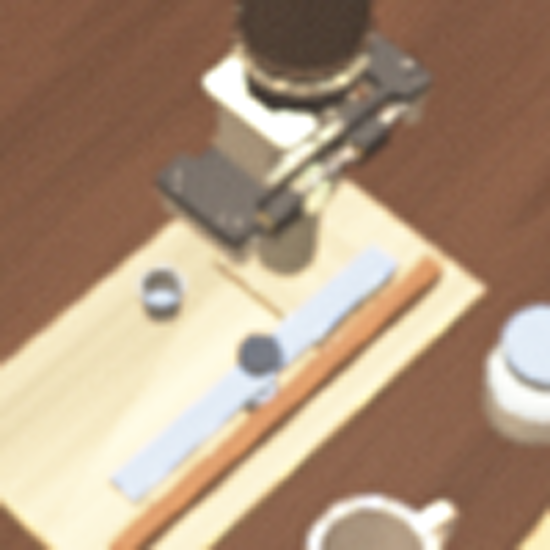

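The picture shows the tower hanging upright, gripped at its eaves: the grip opening reads 49.9 mm, against 46 mm for the shaft. I set it down and regrip a few mm lower, on the shaft.

Request:
{"method": "carry_out", "body": {
  "commands": [
    [0.3,0,0,0.2,0,0,0],
    [0.3,0,0,0.2,0,0,0],
    [0.65,0,0,0,0,0,0],
    [0.65,0,0,0,0,0,0],
    [0.65,0,0,0.06,0,0,0],
    [0.65,0,0,0.04,0,0,0],
    [0.65,0,0,0,0,0,0]
  ]
}}

```text
clock: 12.3
position: [0.5745, 0.1179, 0.0732]
ee_rot: [-0.078, -3.14, 0.0]
force: [0.8, 0.5, 0.1]
width: 0.647
gripper_force: 0.0
```

```bash
python3 - <<'E'
from h import *
st()
E
```

```text
t 12.3 tcp [0.5745 0.1179 0.0732] stage [-0.0146  0.0918] yaw -0.0499 tilt [-0.0003 -0.0002] F [0.8 0.5 0.1] w 59.6 g 0.0
```

Request:
{"method": "carry_out", "body": {
  "commands": [
    [0.3,0,0,0,0,0,0],
    [0.3,0,0,0,0,0,0],
    [0.3,0,0,0,0,0,0],
    [0.3,0,0,0,0,0,0]
  ]
}}

```text
clock: 12.7
position: [0.5747, 0.1182, 0.0735]
ee_rot: [0.078, 3.14, 0.0]
force: [0.7, 0.9, -0.7]
width: 0.544
gripper_force: 30.0
```

Request:
{"method": "carry_out", "body": {
  "commands": [
    [0.3,0,0,-0.15,0,0,0],
    [0.3,0,0,-0.2,0,0,0],
    [0.3,0.4,0,0,0,0,0],
    [0.3,0.5,0,0,0,0,0],
    [0.3,0.5,0,0,0,0,0],
    [0.3,0.4,0,0,0,0,0],
    [0.3,0,0,-0.4,0,0,0],
    [0.3,0,0,-0.6,0,0,0]
  ],
  "squeeze": 40
}}

```text
clock: 13.5
position: [0.5291, 0.1202, 0.1076]
ee_rot: [-0.078, -3.14, 0.001]
force: [0.2, 0.8, -2.8]
width: 0.539
gripper_force: 40.0
```

```bash
python3 - <<'E'
from h import *
st()
for n,(u,v,w,h) in(('scene',(220,130,110,110)),('top',(180,150,130,90))):
    d=grab(n);A=d['pixels'][v:v+h,u:u+w][...,::-1];A=cv2.resize(A,(int(w*390/w),int(h*390/w)),interpolation=2)
    cv2.imwrite('/tmp/%s.png'%n,A)
a=cv2.imread('/tmp/scene.png');b=cv2.imread('/tmp/top.png');o=np.zeros((390,780,3),np.uint8);o[:a.shape[0],:390]=a;o[:b.shape[0],390:]=b
cv2.imwrite('pics/r2.png',o)
E
```

```text
t 13.5 tcp [0.5291 0.1202 0.1076] stage [-0.0601  0.0918] yaw -0.0496 tilt [-0.001  -0.0004] F [ 0.2  0.8 -2.8] w 49.6 g 40.0
```

View pics/r2.png

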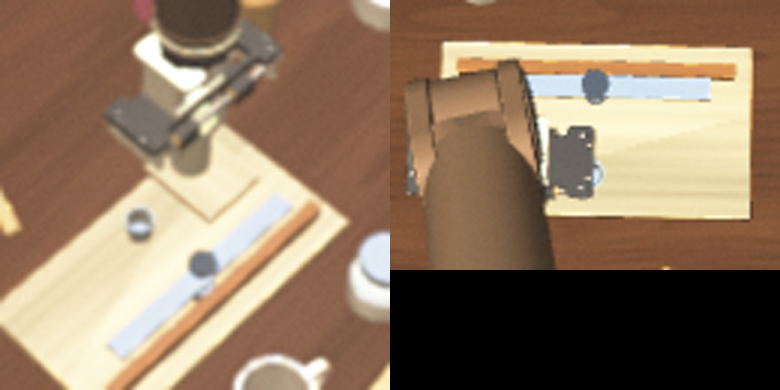

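The foot is visible and hangs free; its back corner is at crop (210,220) and looks parallel to the strap. I measure its yaw and tilt from depth.

```bash
cat >> h.py <<'E'
def foot(d,x0,x1,y0,y1,z0,z1):
    X=cloud(d); c,s=np.cos(YAW),np.sin(YAW); q=X[...,:2]-C; xs=c*q[...,0]+s*q[...,1]; ys=-s*q[...,0]+c*q[...,1]
    m=(xs>x0)&(xs<x1)&(ys>y0)&(ys<y1)&(X[...,2]>z0)&(X[...,2]<z1)
    P=np.stack([xs[m],ys[m],X[...,2][m]],1); return P,m
E
python3 - <<'E'
from h import *
d=load('scene'); P,m=foot(d,-.03,.05,.03,.15,.035,.075)
print(len(P),P.min(0),P.max(0))
A=np.c_[P[:,:2],np.ones(len(P))];k=np.linalg.lstsq(A,P[:,2],rcond=None)[0]
for _ in range(3):
    g=abs(P[:,2]-A@k)<.004;k=np.linalg.lstsq(A[g],P[g,2],rcond=None)[0]
print('plane',k,g.sum()); Q=P[g]
print('centre z',k@[Q[:,0].mean(),Q[:,1].mean(),1])
# back edge: max x per y bin ; side edge
b=np.arange(Q[:,1].min()+.006,Q[:,1].max()-.006,.008)
E=np.array([[t+.004,Q[(Q[:,1]>=t)&(Q[:,1]<t+.008),0].max()] for t in b]);print(E.round(4));print('edge slope',np.polyfit(E[:,0],E[:,1],1))
print(cv2.minAreaRect(Q[:,:2].astype(np.float32)))
E
```

```text
300 [-0.02977532  0.03084246  0.05191338] [0.04998897 0.13272603 0.07129256]
plane [-0.08462925 -0.00077191  0.0645953 ] 250
centre z 0.06375773684901612
[[0.0408 0.0492]
 [0.0488 0.049 ]
 [0.0568 0.0495]
 [0.0648 0.0494]
 [0.0728 0.0494]
 [0.0808 0.0486]
 [0.0888 0.0481]
 [0.0968 0.0479]
 [0.1048 0.0466]
 [0.1128 0.05  ]
 [0.1208 0.049 ]
 [0.1288 0.0495]]
edge slope [-0.00549294  0.04929786]
((0.01020650751888752, 0.08172087371349335), (0.07972241938114166, 0.1018712967634201), 0.13580866158008575)
```

```bash
python3 - <<'E'
from h import *
d=load('scene'); P,m=foot(d,-.03,.028,.04,.145,.05,.08)
A=np.c_[P[:,:2],np.ones(len(P))];k=np.linalg.lstsq(A,P[:,2],rcond=None)[0]
for _ in range(4):
    g=abs(P[:,2]-A@k)<.003;k=np.linalg.lstsq(A[g],P[g,2],rcond=None)[0]
Q=P[g];print('plane',k,g.sum(),Q.min(0),Q.max(0))
b=np.arange(Q[:,1].min()+.004,Q[:,1].max()-.004,.008)
E=np.array([[t+.004,Q[(Q[:,1]>=t)&(Q[:,1]<t+.008),0].max()] for t in b]);print(E.round(4).tolist());print('edge',np.polyfit(E[:,0],E[:,1],1))
E
```

```text
plane [-0.04098903  0.00562098  0.06458794] 131 [-0.02942526  0.05058123  0.06180081] [0.00937431 0.13193595 0.06907501]
[[0.0586, 0.0087], [0.0666, 0.009], [0.0746, 0.008], [0.0826, 0.0073], [0.0906, 0.0073], [0.0986, 0.0068], [0.1066, 0.0067], [0.1146, 0.0071], [0.1226, 0.0094], [0.1306, 0.0064]]
edge [-0.01822517  0.00939159]
```

Request:
{"method": "carry_out", "body": {
  "commands": [
    [0.3,0,-0.4,-0.5,0,0,0],
    [0.3,0,-0.9,0,0,0,0],
    [0.3,0,-1,0,0,0,0],
    [0.3,0,-1,0,0,0,0],
    [0.3,0,-1,0,0,0,0],
    [0.3,0,-1,0,0,0,0],
    [0.3,0,-1,0,0,0,0],
    [0.3,0,-0.77,0,0,0,0]
  ]
}}

```text
clock: 14.4
position: [0.5204, -0.0591, 0.1201]
ee_rot: [-0.081, -3.14, 0.001]
force: [-0.3, -0.4, -3.1]
width: 0.538
gripper_force: 40.0
```

Request:
{"method": "carry_out", "body": {
  "commands": [
    [0.3,0,-0.4,0,0,0,0],
    [0.3,0,0,0.5,0,0,0],
    [0.3,0,0,0.6,0,0,0],
    [0.3,0,0,0.4,0,0,0],
    [0.3,0,0,0.1,0,0,0],
    [0.3,0,0,0,0,0,0]
  ]
}}

```text
clock: 15.0
position: [0.5201, -0.0656, 0.0791]
ee_rot: [-0.077, -3.139, -0.0]
force: [-0.3, 0.4, -3.0]
width: 0.54
gripper_force: 40.0
```

```bash
python3 - <<'E'
from h import *
togo(-.020,-.095,.080)
E
```

```text
t 15.0 tcp [ 0.5201 -0.0656  0.0791] stage [-0.0598 -0.0942] yaw -0.0489 tilt [-0.0012  0.0002] F [-0.3  0.4 -3. ] w 49.7 g 40.0
units [-1.59 -0.03 -0.04]
```

Forward under the strap, lower onto the board, then creep.

Request:
{"method": "carry_out", "body": {
  "commands": [
    [0.3,-0.3,-0.03,0,0,0,0],
    [0.3,-0.5,0,0,0,0,0],
    [0.3,-0.5,0,0,0,0,0],
    [0.3,-0.3,0,0,0,0,0],
    [0.3,0,0,0.1,0,0,0],
    [0.3,0,0,0.1,0,0,0],
    [0.3,0,0,0.04,0,0,0],
    [0.3,0,0,0,0,0,0]
  ]
}}

```text
clock: 15.8
position: [0.5595, -0.0689, 0.0736]
ee_rot: [-0.079, -3.14, -0.0]
force: [-2.0, 0.3, -0.0]
width: 0.537
gripper_force: 40.0
```

```bash
python3 - <<'E'
from h import *
st()
E
```

```text
t 15.8 tcp [ 0.5595 -0.0689  0.0736] stage [-0.0203 -0.0956] yaw -0.05 tilt [-0.001   0.0003] F [-2.   0.3 -0. ] w 49.4 g 40.0
```

Request:
{"method": "carry_out", "body": {
  "commands": [
    [0.3,0,0,0,0,0,0],
    [0.3,-0.08,0,0,0,0,0],
    [0.3,-0.08,0,0,0,0,0],
    [0.3,-0.06,0,0,0,0,0],
    [0.3,-0.04,0,0,0,0,0],
    [0.3,0,0,0,0,0,0]
  ],
  "squeeze": 12
}}

```text
clock: 16.4
position: [0.5671, -0.0694, 0.0737]
ee_rot: [0.078, 3.14, -0.0]
force: [-0.0, -0.6, -2.4]
width: 0.552
gripper_force: 12.0
```

Request:
{"method": "carry_out", "body": {
  "commands": [
    [0.3,-0.04,0,0,0,0,0],
    [0.3,-0.04,0,0,0,0,0],
    [0.3,0,0,0,0,0,0]
  ]
}}

```text
clock: 16.7
position: [0.569, -0.0695, 0.0737]
ee_rot: [0.078, 3.14, -0.0]
force: [-0.8, -0.2, -1.4]
width: 0.553
gripper_force: 12.0
```

```bash
python3 - <<'E'
from h import *
st()
E
```

```text
t 16.7 tcp [ 0.569  -0.0695  0.0737] stage [-0.0108 -0.0956] yaw -0.0499 tilt [ 0.0002 -0.    ] F [-0.8 -0.2 -1.4] w 50.8 g 12.0
```

Request:
{"method": "carry_out", "body": {
  "commands": [
    [0.3,-0.04,0,0,0,0,0],
    [0.3,0,0,0,0,0,0]
  ]
}}

```text
clock: 16.9
position: [0.57, -0.0695, 0.0738]
ee_rot: [0.078, 3.14, 0.0]
force: [-1.5, -0.3, -1.0]
width: 0.551
gripper_force: 12.0
```

Request:
{"method": "carry_out", "body": {
  "commands": [
    [0.3,-0.04,0,0,0,0,0],
    [0.3,0,0,0,0,0,0]
  ]
}}

```text
clock: 17.1
position: [0.571, -0.0695, 0.0737]
ee_rot: [0.078, 3.14, 0.0]
force: [-1.0, 0.4, -0.4]
width: 0.551
gripper_force: 12.0
```

Request:
{"method": "carry_out", "body": {
  "commands": [
    [0.3,-0.04,0,0,0,0,0],
    [0.3,0,0,0,0,0,0]
  ]
}}

```text
clock: 17.3
position: [0.572, -0.0696, 0.0737]
ee_rot: [0.078, 3.14, -0.0]
force: [-1.1, 0.4, -1.5]
width: 0.553
gripper_force: 12.0
```

Request:
{"method": "carry_out", "body": {
  "commands": [
    [0.3,-0.04,0,0,0,0,0],
    [0.3,0,0,0,0,0,0]
  ]
}}

```text
clock: 17.5
position: [0.573, -0.0697, 0.0737]
ee_rot: [0.078, 3.14, -0.0]
force: [-0.8, -0.0, -2.0]
width: 0.554
gripper_force: 12.0
```

```bash
python3 - <<'E'
from h import *
st()
for n in('scene','top'):
    d=grab(n); P,m=foot(d,-.09,.03,-.16,-.03,.0265,.05)
    print(n,len(P))
    if len(P)<20: continue
    for lo in np.arange(-.14,-.05,.01):
        q=P[(P[:,1]>=lo)&(P[:,1]<lo+.01)]
        if len(q)>3: print(lo.round(3),len(q),q[:,0].min().round(4),q[:,0].max().round(4),'z',np.median(q[:,2]).round(4))
    A=np.c_[P[:,:2],np.ones(len(P))];k=np.linalg.lstsq(A,P[:,2],rcond=None)[0]
    for _ in range(4):
        g=abs(P[:,2]-A@k)<.003;k=np.linalg.lstsq(A[g],P[g,2],rcond=None)[0]
    print('plane',k,g.sum())
E
```

```text
t 17.5 tcp [ 0.573  -0.0697  0.0737] stage [-0.0067 -0.0956] yaw -0.0499 tilt [ 0.0003 -0.    ] F [-0.8 -0.  -2. ] w 50.9 g 12.0
scene 152
-0.14 19 -0.022 0.0266 z 0.0317
-0.13 40 -0.0256 0.0296 z 0.0329
-0.12 22 -0.0132 0.0214 z 0.0352
-0.11 13 0.0045 0.022 z 0.0356
-0.1 10 0.0137 0.0207 z 0.0346
-0.09 8 0.0124 0.021 z 0.0339
-0.08 12 0.0019 0.0211 z 0.0313
-0.07 19 -0.0086 0.0236 z 0.0341
-0.06 8 -0.0106 0.0161 z 0.0315
plane [0.01462326 0.00723795 0.03418911] 100
top 4
```

Request:
{"method": "carry_out", "body": {
  "commands": [
    [0.3,-0.04,0,0,0,0,0],
    [0.3,0,0,0,0,0,0]
  ]
}}

```text
clock: 17.8
position: [0.5734, -0.0695, 0.0738]
ee_rot: [-0.078, -3.14, -0.001]
force: [-4.3, 1.2, 2.3]
width: 0.55
gripper_force: 12.0
```

Request:
{"method": "carry_out", "body": {
  "commands": [
    [0.3,-0.04,0,0,0,0,0],
    [0.3,0,0,0,0,0,0]
  ]
}}

```text
clock: 18.0
position: [0.5738, -0.0694, 0.0739]
ee_rot: [-0.078, -3.139, -0.001]
force: [-7.3, 1.6, 5.6]
width: 0.557
gripper_force: 12.0
```

```bash
python3 - <<'E'
from h import *
st()
d=grab('scene'); P,m=foot(d,-.09,.03,-.16,-.03,.03,.075)
for z in (.04,.05,.06,.07):
    q=P[(abs(P[:,2]-z)<.006)&(abs(P[:,1]+.0956)<.008)]
    if len(q): print(z,len(q),'shaft back x',q[:,0].max().round(4),np.median(q[:,0]).round(4))
# stop / strap / board lines in stage frame
P,m=foot(d,.02,.09,-.15,.15,.04,.075)
s=P[abs(P[:,2]-.062)<.006];print('strap',[ (round(y,2),np.percentile(s[abs(s[:,1]-y)<.01][:,0],[3,97]).round(4)) for y in (-.12,-.09,-.06,.05,.09,.12)])
s=P[abs(P[:,2]-.046)<.003];print('stop',[ (round(y,2),np.percentile(s[abs(s[:,1]-y)<.01][:,0],[3,97]).round(4)) for y in (-.15,-.12,-.09,-.06,.05,.09,.12,.15) if (abs(s[:,1]-y)<.01).sum()>3])
E
```

```text
t 18.0 tcp [ 0.5738 -0.0694  0.0739] stage [-0.006  -0.0954] yaw -0.0499 tilt [-0.0019  0.0006] F [-7.3  1.6  5.6] w 51.2 g 12.0
0.04 4 shaft back x 0.0164 0.0137
0.05 4 shaft back x 0.0166 0.0152
0.06 6 shaft back x 0.017 0.0159
0.07 4 shaft back x 0.017 0.016
strap [(-0.12, array([0.0345, 0.0585])), (-0.09, array([0.0331, 0.0581])), (-0.06, array([0.0343, 0.0574])), (0.05, array([0.034 , 0.0577])), (0.09, array([0.0344, 0.0569])), (0.12, array([0.0329, 0.0561]))]
stop [(-0.15, array([0.0656, 0.0748])), (-0.12, array([0.0625, 0.0775])), (-0.09, array([0.0628, 0.0778])), (-0.06, array([0.0628, 0.076 ])), (0.05, array([0.0627, 0.0764])), (0.09, array([0.0632, 0.0763])), (0.12, array([0.0616, 0.0766])), (0.15, array([0.0646, 0.0746]))]
```

Request:
{"method": "carry_out", "body": {
  "commands": [
    [0.3,0.02,0,0,0,0,0],
    [0.9,0,0,0,0,0,0],
    [1,0,0,0,0,0,0],
    [1,0,0,0,0,0,0],
    [1,0,0,-0.6,0,0,0],
    [1,0,0,-0.9,0,0,0],
    [1,0,0,-1,0,0,0],
    [1,0,0,-1,0,0,0]
  ]
}}

```text
clock: 18.85
position: [0.5745, -0.0699, 0.1621]
ee_rot: [0.079, 3.14, -0.0]
force: [0.2, 0.1, -0.5]
width: 1.001
gripper_force: 0.0
```

Request:
{"method": "carry_out", "body": {
  "commands": [
    [1,0.2,-0.6,-0.8,0,0,0],
    [1,0.3,-1,0,0,0,0],
    [1,0.3,-1,0,0,0,0],
    [1,0.3,-1,0,0,0,0],
    [1,0.3,-1,0,0,0,0],
    [1,0.3,-1,0,0,0,0],
    [1,0.3,-1,0,0,0,0],
    [1,0.3,-1,0,0,0,0]
  ]
}}

```text
clock: 19.65
position: [0.5072, -0.2578, 0.1814]
ee_rot: [0.078, 3.14, -0.001]
force: [-0.0, -0.4, -0.7]
width: 0.998
gripper_force: 0.0
```

Request:
{"method": "carry_out", "body": {
  "commands": [
    [1,0.3,-1,0,0,0,0],
    [1,0.3,-1,0,0,0,0],
    [1,0.3,-1,0,0,0,0],
    [1,0.1,-0.9,0,0,0,0]
  ]
}}

```text
clock: 20.05
position: [0.4767, -0.3545, 0.1814]
ee_rot: [0.08, 3.14, -0.001]
force: [-0.2, -0.1, 1.0]
width: 1.003
gripper_force: 0.0
```

```bash
python3 - <<'E'
from h import *
togo(-.0882,-.3842,.0587)
for n in('scene','top'):
    d=grab(n); 
    P,m=foot(d,-.1,.03,-.15,-.03,.085,.145);print(n,'shaft top',P.min(0).round(4),P.max(0).round(4))
    P,m=foot(d,-.1,.03,-.15,-.03,.0265,.04)
    A=np.c_[P[:,:2],np.ones(len(P))];k=np.linalg.lstsq(A,P[:,2],rcond=None)[0]
    for _ in range(4):
        g=abs(P[:,2]-A@k)<.003;k=np.linalg.lstsq(A[g],P[g,2],rcond=None)[0]
    print('plane',k,g.sum()); Q=P[g]
    for lo in np.arange(-.14,-.05,.01):
        q=Q[(Q[:,1]>=lo)&(Q[:,1]<lo+.01)]
        if len(q)>3: print(' y',lo.round(3),len(q),'xmin',q[:,0].min().round(4))
    for lo in np.arange(-.06,.03,.01):
        q=Q[(Q[:,0]>=lo)&(Q[:,0]<lo+.01)]
        if len(q)>3: print(' x',lo.round(3),len(q),'y',q[:,1].min().round(4),q[:,1].max().round(4))
a=load('scene')['pixels'][160:260,210:330];b=load('top')['pixels'][160:225,190:305]
a=cv2.resize(a,(396,330),interpolation=2);b=cv2.resize(b,(400,226),interpolation=2);o=np.zeros((330,796,3),np.uint8);o[:,:396]=a;o[:226,396:]=b
cv2.imwrite('pics/r3.png',o[...,::-1])
E
```

```text
t 20.05 tcp [ 0.4767 -0.3545  0.1814] stage [-0.0887 -0.3849] yaw -0.051 tilt [ 0.0003 -0.0007] F [-0.2 -0.1  1. ] w 92.3 g 0.0
units [-0.02  0.03  4.91]
scene shaft top [-0.0315 -0.1215  0.0874] [ 0.0191 -0.0686  0.1401]
plane [-0.00116809  0.00701563  0.033548  ] 116
 y -0.14 16 xmin -0.0321
 y -0.13 32 xmin -0.0367
 y -0.12 20 xmin -0.0372
 y -0.11 9 xmin -0.038
 y -0.1 6 xmin 0.0153
 y -0.08 7 xmin 0.0036
 y -0.07 13 xmin -0.0063
 y -0.06 10 xmin -0.0128
 x -0.04 11 y -0.1315 -0.1055
 x -0.03 6 y -0.1287 -0.1095
 x -0.02 11 y -0.1345 -0.056
 x -0.01 16 y -0.1351 -0.0571
 x 0.0 23 y -0.1351 -0.0564
 x 0.01 34 y -0.1357 -0.0555
 x 0.02 15 y -0.1335 -0.0587
top shaft top [-0.0345 -0.1206  0.0906] [ 0.0155 -0.0742  0.1448]
plane [0.0393006  0.01008202 0.0319431 ] 165
 y -0.14 25 xmin -0.0652
 y -0.13 24 xmin -0.0894
 y -0.12 14 xmin -0.0933
 y -0.11 7 xmin -0.09
 y -0.1 6 xmin -0.0696
 y -0.09 9 xmin -0.0973
 y -0.08 27 xmin -0.0908
 y -0.07 32 xmin -0.0637
 y -0.06 11 xmin -0.0845
 x -0.06 5 y -0.1465 -0.0434
 x -0.05 6 y -0.1497 -0.0569
 x -0.04 38 y -0.1392 -0.0532
 x -0.03 30 y -0.1426 -0.0358
 x -0.02 11 y -0.1319 -0.0596
 x -0.01 11 y -0.1353 -0.0595
 x 0.0 8 y -0.1317 -0.0592
 x 0.01 13 y -0.1417 -0.0588
 x 0.02 24 y -0.1348 -0.0586
```

View pics/r3.png

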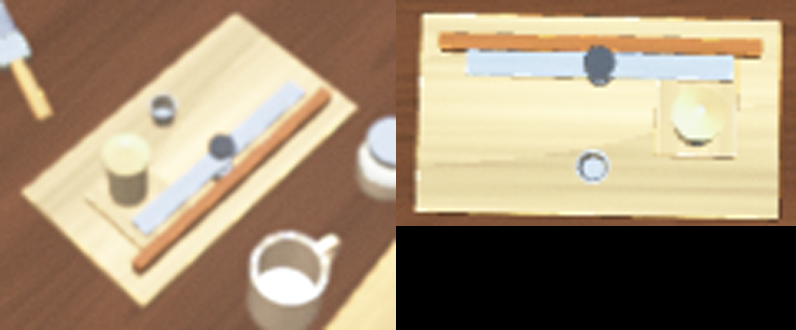

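The round tower stands square at the right place: its foot front edge runs (655,155)–(735,157) in the right crop, parallel to the board edge, and the pot is untouched. Now I pick up the square tower.

Request:
{"method": "carry_out", "body": {
  "commands": [
    [1,0,0,0.8,0,0,0],
    [1,0,0,1,0,0,0],
    [1,0,0,1,0,0,0],
    [1,0,0,1,0,0,0],
    [0.6,0,0,0.8,0,0,0],
    [0.3,0,0,0.3,0,0,0],
    [0.3,0,0,0,0,0,0],
    [0.3,0,0,0,0,0,0]
  ],
  "squeeze": 30
}}

```text
clock: 20.95
position: [0.4782, -0.3529, 0.0595]
ee_rot: [0.078, 3.14, -0.001]
force: [-0.2, -0.0, 0.2]
width: 0.699
gripper_force: 0.0
```

Request:
{"method": "carry_out", "body": {
  "commands": [
    [0.3,0,0,0,0,0,0],
    [0.3,0,0,0,0,0,0],
    [0.3,0,0,0,0,0,0],
    [0.3,0,0,0,0,0,0],
    [0.3,0,0,-0.5,0,0,0],
    [0.3,0,0,-1,0,0,0],
    [0.3,0,0,-1,0,0,0],
    [0.3,0,0,-1,0,0,0]
  ]
}}

```text
clock: 21.75
position: [0.4769, -0.3523, 0.1472]
ee_rot: [-0.078, -3.139, -0.001]
force: [0.6, -0.6, -4.5]
width: 0.501
gripper_force: 30.0
```

```bash
python3 - <<'E'
from h import *
togo(-.065,.095,.24)
E
```

```text
t 21.75 tcp [ 0.4769 -0.3523  0.1472] stage [-0.0886 -0.3827] yaw -0.05 tilt [-0.0013  0.0008] F [ 0.6 -0.6 -4.5] w 46.1 g 30.0
units [-0.94 19.11 -3.7 ]
```

Request:
{"method": "carry_out", "body": {
  "commands": [
    [0.3,0,0,-1,0,0,0],
    [0.3,0,0.4,-1,0,0,0],
    [0.3,0,0.8,-0.9,0,0,0],
    [0.3,-0.1,1,0,0,0,0],
    [0.3,-0.1,1,0,0,0,0],
    [0.3,-0.1,1,0,0,0,0],
    [0.3,-0.1,1,0,0,0,0],
    [0.3,-0.1,1,0,0,0,0]
  ]
}}

```text
clock: 22.55
position: [0.4971, -0.1973, 0.2189]
ee_rot: [-0.078, -3.14, -0.001]
force: [0.7, -0.6, -4.2]
width: 0.497
gripper_force: 30.0
```

Request:
{"method": "carry_out", "body": {
  "commands": [
    [0.3,-0.1,1,0,0,0,0],
    [0.3,-0.1,1,0,0,0,0],
    [0.3,-0.1,1,0,0,0,0],
    [0.3,-0.1,1,0,0,0,0],
    [0.3,0,1,0,0,0,0],
    [0.3,0,1,0,0,0,0],
    [0.3,0,1,0,0,0,0],
    [0.3,0,1,0,0,0,0]
  ]
}}

```text
clock: 23.35
position: [0.5169, 0.0016, 0.2189]
ee_rot: [-0.079, -3.14, 0.0]
force: [0.6, 0.4, -4.1]
width: 0.499
gripper_force: 30.0
```

Request:
{"method": "carry_out", "body": {
  "commands": [
    [0.3,0,1,0,0,0,0],
    [0.3,0,1,0,0,0,0],
    [0.3,0,1,0.3,0,0,0],
    [0.3,0,1,0.6,0,0,0],
    [0.3,0,0.7,0.6,0,0,0],
    [0.3,0,0.2,0.6,0,0,0],
    [0.3,0,0,0.6,0,0,0],
    [0.3,0,0,0,0,0,0]
  ]
}}

```text
clock: 24.15
position: [0.5219, 0.1227, 0.1496]
ee_rot: [-0.077, -3.136, 0.003]
force: [0.2, -0.0, -3.6]
width: 0.499
gripper_force: 30.0
```

```bash
python3 - <<'E'
from h import *
togo(-.065,.095,.082)
E
```

```text
t 24.15 tcp [0.5219 0.1227 0.1496] stage [-0.0674  0.0939] yaw -0.0494 tilt [-0.0043 -0.0017] F [ 0.2 -0.  -3.6] w 45.9 g 30.0
units [-0.11  0.05  2.7 ]
```

Request:
{"method": "carry_out", "body": {
  "commands": [
    [0.3,0,0.05,0.7,0,0,0],
    [0.3,0,0,0.9,0,0,0],
    [0.3,0,0,0.8,0,0,0],
    [0.3,0,0,0.3,0,0,0],
    [0.3,0,0,0,0,0,0],
    [0.3,-0.4,0,0,0,0,0],
    [0.3,-0.6,0,0,0,0,0],
    [0.3,-0.6,0,0,0,0,0]
  ]
}}

```text
clock: 24.95
position: [0.566, 0.1225, 0.0854]
ee_rot: [0.078, 3.138, 0.001]
force: [0.6, 0.6, -3.8]
width: 0.502
gripper_force: 30.0
```

Request:
{"method": "carry_out", "body": {
  "commands": [
    [0.3,-0.3,0,0,0,0,0],
    [0.3,0,0,0,0,0,0],
    [0.3,0,0,0.1,0,0,0],
    [0.3,0,0,0.1,0,0,0],
    [0.3,0,0,0.05,0,0,0],
    [0.3,0,0,0,0,0,0]
  ]
}}

```text
clock: 25.55
position: [0.5708, 0.122, 0.0772]
ee_rot: [-0.078, -3.14, 0.0]
force: [-0.6, -0.4, -4.9]
width: 0.5
gripper_force: 30.0
```

```bash
python3 - <<'E'
from h import *
togo(-.008,.095,.0755)
E
```

```text
t 25.55 tcp [0.5708 0.122  0.0772] stage [-0.0185  0.0957] yaw -0.0497 tilt [-0.0008 -0.0001] F [-0.6 -0.4 -4.9] w 46.0 g 30.0
units [-0.42 -0.03  0.07]
```

Request:
{"method": "carry_out", "body": {
  "commands": [
    [0.3,0,0,0.06,0,0,0],
    [0.3,-0.12,0,0,0,0,0],
    [0.3,-0.12,0,0,0,0,0],
    [0.3,-0.06,0,0,0,0,0],
    [0.3,-0.04,0,0,0,0,0],
    [0.3,0,0,0,0,0,0]
  ],
  "squeeze": 15
}}

```text
clock: 26.15
position: [0.5799, 0.1214, 0.0759]
ee_rot: [-0.079, -3.141, 0.0]
force: [-0.4, 0.0, -4.5]
width: 0.5
gripper_force: 15.0
```

Request:
{"method": "carry_out", "body": {
  "commands": [
    [0.3,-0.04,0,0,0,0,0],
    [0.3,0,0,0,0,0,0]
  ]
}}

```text
clock: 26.35
position: [0.5802, 0.1215, 0.0759]
ee_rot: [-0.078, -3.139, 0.0]
force: [-3.5, -0.1, -2.3]
width: 0.506
gripper_force: 15.0
```

Request:
{"method": "carry_out", "body": {
  "commands": [
    [0.3,-0.04,0,0,0,0,0],
    [0.3,0,0,0,0,0,0]
  ]
}}

```text
clock: 26.55
position: [0.5803, 0.1215, 0.0759]
ee_rot: [-0.078, -3.138, 0.0]
force: [-7.4, -0.1, 2.4]
width: 0.504
gripper_force: 15.0
```

```bash
python3 - <<'E'
from h import *
st()
E
```

```text
t 26.55 tcp [0.5803 0.1215 0.0759] stage [-0.009   0.0956] yaw -0.0498 tilt [-0.0028 -0.    ] F [-7.4 -0.1  2.4] w 46.3 g 15.0
```

Request:
{"method": "carry_out", "body": {
  "commands": [
    [0.3,0,0,0,0,0,0],
    [0.3,0,0,0,0,0,0],
    [1,0,0,0,0,0,0],
    [1,0,0,0,0,0,0],
    [1,0,0,0,0,0,0],
    [1,0,0,0,0,0,0],
    [1,0,0,-0.6,0,0,0],
    [1,0,0,-0.9,0,0,0]
  ],
  "squeeze": 3
}}

```text
clock: 27.35
position: [0.581, 0.1211, 0.1128]
ee_rot: [-0.078, -3.138, 0.001]
force: [0.2, -1.1, 0.4]
width: 0.964
gripper_force: 0.0
```

Request:
{"method": "carry_out", "body": {
  "commands": [
    [1,0,0,-1,0,0,0],
    [1,0,0,-1,0,0,0],
    [1,0,0,-1,0,0,0],
    [1,0,0,-1,0,0,0],
    [1,0.5,0.7,-0.5,0,0,0],
    [1,0.7,1,0,0,0,0],
    [1,0.7,1,0,0,0,0],
    [1,0.7,1,0,0,0,0]
  ]
}}

```text
clock: 28.15
position: [0.5211, 0.2179, 0.2263]
ee_rot: [0.079, 3.14, 0.001]
force: [0.6, -0.2, 0.2]
width: 1.005
gripper_force: 0.0
```

Request:
{"method": "carry_out", "body": {
  "commands": [
    [1,0.7,1,0,0,0,0],
    [1,0.7,1,0,0,0,0],
    [1,0.7,1,0,0,0,0],
    [1,0.7,1,0,0,0,0],
    [1,0.7,0.9,0,0,0,0],
    [1,0.5,0.4,0,0,0,0]
  ]
}}

```text
clock: 28.75
position: [0.4267, 0.357, 0.226]
ee_rot: [-0.074, -3.141, -0.002]
force: [0.4, 0.4, -0.2]
width: 0.998
gripper_force: 0.0
```

```bash
python3 - <<'E'
from h import *
togo(-.1757,.3201,.127)
for n in('scene','top'):
    d=grab(n)
    for nm,y0,y1 in(('round',-.15,-.03),('square',.03,.16)):
        P,m=foot(d,-.1,.03,y0,y1,.085,.145);print(n,nm,'top',P.min(0).round(4),P.max(0).round(4))
        P,m=foot(d,-.1,.03,y0,y1,.0265,.04)
        A=np.c_[P[:,:2],np.ones(len(P))];k=np.linalg.lstsq(A,P[:,2],rcond=None)[0]
        for _ in range(4):
            g=abs(P[:,2]-A@k)<.003;k=np.linalg.lstsq(A[g],P[g,2],rcond=None)[0]
        print('plane',k.round(4),g.sum()); Q=P[g]
        print([(lo.round(2),q[:,1].min().round(4),q[:,1].max().round(4)) for lo in np.arange(-.03,.03,.01) for q in [Q[(Q[:,0]>=lo)&(Q[:,0]<lo+.01)]] if len(q)>3])
    X=cloud(d);r=(X[...,0]>.6)&(X[...,0]<.68)&(X[...,1]>0)&(X[...,1]<.05)&(X[...,2]>.076)&(X[...,2]<.092);P=X[r];print('pin',P.mean(0),P.min(0),P.max(0),S(P.mean(0)))
a=load('scene')['pixels'][160:260,210:330];b=load('top')['pixels'][160:225,190:305]
a=cv2.resize(a,(396,330),interpolation=2);b=cv2.resize(b,(400,226),interpolation=2);o=np.zeros((330,796,3),np.uint8);o[:,:396]=a;o[:226,396:]=b
cv2.imwrite('pics/r4.png',o[...,::-1])
E
```

```text
t 28.75 tcp [0.4267 0.357  0.226 ] stage [-0.1742  0.3232] yaw -0.047 tilt [-0.0002  0.0013] F [ 0.4  0.4 -0.2] w 91.8 g 0.0
units [ 0.06 -0.13  3.96]
scene round top [-0.0319 -0.1192  0.085 ] [ 0.0182 -0.0687  0.1392]
plane [ 0.0176 -0.0169  0.0303] 127
[(np.float64(-0.03), np.float64(-0.1356), np.float64(-0.1135)), (np.float64(-0.02), np.float64(-0.1341), np.float64(-0.0562)), (np.float64(-0.01), np.float64(-0.1341), np.float64(-0.0547)), (np.float64(0.0), np.float64(-0.1348), np.float64(-0.0567)), (np.float64(0.01), np.float64(-0.1297), np.float64(-0.0541)), (np.float64(0.02), np.float64(-0.1337), np.float64(-0.0584))]
scene square top [-0.0315  0.0705  0.0855] [0.0183 0.1197 0.1375]
plane [-0.0089  0.0138  0.0315] 75
[(np.float64(-0.03), np.float64(0.0567), np.float64(0.0743)), (np.float64(-0.02), np.float64(0.0538), np.float64(0.0723)), (np.float64(-0.01), np.float64(0.0544), np.float64(0.0755)), (np.float64(0.0), np.float64(0.0583), np.float64(0.134)), (np.float64(0.01), np.float64(0.0561), np.float64(0.1344)), (np.float64(0.02), np.float64(0.0643), np.float64(0.1153))]
pin [0.
[... 496 characters left out ...]
, np.float64(-0.1347), np.float64(-0.0588)), (np.float64(0.02), np.float64(-0.1345), np.float64(-0.0586))]
top square top [-0.0339  0.0699  0.086 ] [0.0139 0.1173 0.1404]
plane [0.0441 0.0023 0.0321] 143
[(np.float64(-0.03), np.float64(0.0536), np.float64(0.1329)), (np.float64(-0.02), np.float64(0.0538), np.float64(0.133)), (np.float64(-0.01), np.float64(0.0542), np.float64(0.1297)), (np.float64(0.0), np.float64(0.0542), np.float64(0.1299)), (np.float64(0.01), np.float64(0.0306), np.float64(0.1307)), (np.float64(0.02), np.float64(0.0551), np.float64(0.1308))]
pin [0.62775402 0.02274089 0.08309937] [0.61205969 0.00918127 0.07625027] [0.64277455 0.03630686 0.09166461] [ 0.04333786 -0.00059386]
```

View pics/r4.png

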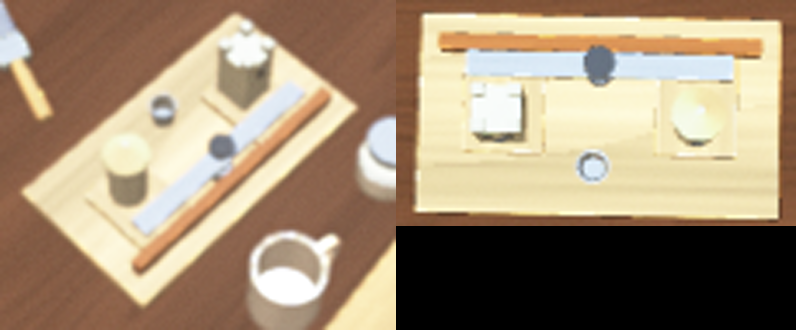

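Both towers stand at the swapped places with the strap up: square at (497,110) and round at (695,115) in the right crop, feet parallel to the board. Now the mallet.

Request:
{"method": "carry_out", "body": {
  "commands": [
    [0.8,0.06,-0.13,0,0,0,0],
    [0.7,0,0,0,0,0,0],
    [0.6,0,0,0.8,0,0,0],
    [0.6,0,0,1,0,0,0],
    [0.6,0,0,1,0,0,0],
    [0.6,0,0,0.8,0,0,0],
    [0.6,0,0,0.35,0,0,0],
    [0.2,0,0,0,0,0,0]
  ],
  "squeeze": 10
}}

```text
clock: 29.65
position: [0.4268, 0.3499, 0.1264]
ee_rot: [-0.081, -3.139, 0.003]
force: [-0.2, -0.9, 0.2]
width: 0.55
gripper_force: 0.0
```

Request:
{"method": "carry_out", "body": {
  "commands": [
    [0.2,0,0,0,0,0,0],
    [0.2,0,0,0,0,0,0],
    [0.2,0,0,0,0,0,0],
    [0.2,0,0,0,0,0,0],
    [0.2,0,0,0,0,0,0],
    [0.2,0,0,0,0,0,0]
  ]
}}

```text
clock: 30.25
position: [0.4272, 0.3524, 0.1282]
ee_rot: [0.078, 3.139, 0.004]
force: [0.7, 2.6, 6.9]
width: 0.306
gripper_force: 9.9
```

```bash
python3 - <<'E'
from h import *
st()
E
```

```text
t 30.25 tcp [0.4272 0.3524 0.1282] stage [-0.1734  0.3187] yaw -0.0494 tilt [0.0017 0.0024] F [0.7 2.6 6.9] w 28.1 g 9.9
```

Request:
{"method": "carry_out", "body": {
  "commands": [
    [0.2,0,0,0,0,0,0],
    [0.2,0,0,0,0,0,0],
    [0.2,0,0,-0.4,0,0,0],
    [0.2,0,0,-0.9,0,0,0],
    [0.2,0,0,-1,0,0,0],
    [0.2,0,0,-1,0,0,0],
    [0.2,0,0,-1,0,0,0],
    [0.2,0,0,-1,0,0,0]
  ],
  "squeeze": 55
}}

```text
clock: 31.05
position: [0.4259, 0.3498, 0.2604]
ee_rot: [-0.079, -3.139, 0.004]
force: [1.0, -0.2, -3.6]
width: 0.296
gripper_force: 54.6
```

Request:
{"method": "carry_out", "body": {
  "commands": [
    [0.2,-0.3,-0.4,-0.9,0,0,0],
    [0.2,-0.6,-0.9,0,0,0,0],
    [0.2,-0.7,-1,0,0,0,0],
    [0.2,-0.7,-1,0,0,0,0],
    [0.2,-0.7,-1,0,0,0,0],
    [0.2,-0.7,-1,0,0,0,0],
    [0.2,-0.7,-1,0,0,0,0],
    [0.2,-0.7,-1,0,0,0,0]
  ]
}}

```text
clock: 31.85
position: [0.5442, 0.1605, 0.2818]
ee_rot: [-0.079, -3.138, 0.002]
force: [1.1, -0.0, -3.8]
width: 0.299
gripper_force: 54.6
```

Request:
{"method": "carry_out", "body": {
  "commands": [
    [0.2,-0.7,-1,0,0,0,0],
    [0.2,-0.7,-1,0,0,0,0],
    [0.2,-0.7,-1,0,0,0,0],
    [0.2,-0.7,-1,0,0,0,0],
    [0.2,-0.7,-1,0,0,0,0],
    [0.2,-0.4,-0.4,0,0,0,0],
    [0.2,0,0,0,0,0,0]
  ]
}}

```text
clock: 32.55
position: [0.6355, 0.0201, 0.2815]
ee_rot: [-0.084, -3.139, 0.003]
force: [-0.5, 0.2, -3.9]
width: 0.297
gripper_force: 54.6
```

```bash
python3 - <<'E'
from h import *
togo(.045,0,.128+.084)
d=grab('scene');X=cloud(d)
P,m=foot(d,0.0,.09,-.05,.05,.1,.36)
hsv=cv2.cvtColor(d['pixels'],cv2.COLOR_RGB2HSV)
for z in (.17,.19,.21,.23,.25):
    q=P[abs(P[:,2]-z)<.007]
    if len(q)>3: print(z,len(q),q[:,:2].min(0).round(4),q[:,:2].max(0).round(4))
print('zmin',np.sort(P[:,2])[:5])
E
```

```text
t 32.55 tcp [0.6355 0.0201 0.2815] stage [ 0.0512 -0.0029] yaw -0.0537 tilt [-0.002  -0.0017] F [-0.5  0.2 -3.9] w 27.3 g 54.6
units [0.24 0.12 2.78]
0.17 26 [ 0.0372 -0.0305] [0.0776 0.0062]
0.19 29 [ 0.0302 -0.0327] [0.0792 0.0105]
0.21 33 [ 0.0342 -0.034 ] [0.0801 0.0136]
0.23 53 [ 0.0352 -0.0364] [0.0811 0.0254]
0.25 112 [ 0.0323 -0.0324] [0.0779 0.0261]
zmin [0.15101395 0.1550722  0.15594023 0.15626199 0.15771702]
```

Request:
{"method": "carry_out", "body": {
  "commands": [
    [0.2,0.24,0.12,0,0,0,0],
    [0.2,0,0,0.7,0,0,0],
    [0.2,0,0,0.9,0,0,0],
    [0.2,0,0,0.7,0,0,0],
    [0.2,0,0,0.3,0,0,0],
    [0.2,0,0,0.1,0,0,0],
    [0.2,0,0,0.1,0,0,0],
    [0.2,0,0,0,0,0,0]
  ]
}}

```text
clock: 33.4
position: [0.6298, 0.0265, 0.2129]
ee_rot: [0.078, 3.14, 0.0]
force: [1.1, -0.2, -3.2]
width: 0.294
gripper_force: 54.6
```

```bash
python3 - <<'E'
from h import *
togo(.045,0,.128+.062)
E
```

```text
t 33.4 tcp [0.6298 0.0265 0.2129] stage [0.0452 0.0032] yaw -0.0496 tilt [0.0008 0.0003] F [ 1.1 -0.2 -3.2] w 27.1 g 54.6
units [ 0.01 -0.13  0.91]
```

Now just above the pin; pressing.

Request:
{"method": "carry_out", "body": {
  "commands": [
    [0.2,0,-0.1,0.12,0,0,0],
    [0.2,0,0,0.12,0,0,0],
    [0.2,0,0,0.12,0,0,0],
    [0.2,0,0,0.12,0,0,0],
    [0.2,0,0,0.12,0,0,0],
    [0.2,0,0,0,0,0,0]
  ]
}}

```text
clock: 34.0
position: [0.6302, 0.0244, 0.198]
ee_rot: [0.078, 3.139, 0.002]
force: [0.5, 2.7, 3.1]
width: 0.3
gripper_force: 54.6
```

Request:
{"method": "carry_out", "body": {
  "commands": [
    [0.2,0,0,0.1,0,0,0],
    [0.2,0,0,0.08,0,0,0],
    [0.2,0,0,0.06,0,0,0],
    [0.2,0,0,0,0,0,0]
  ]
}}

```text
clock: 34.4
position: [0.6302, 0.0243, 0.1919]
ee_rot: [0.078, 3.139, 0.002]
force: [-0.5, 2.9, 4.0]
width: 0.299
gripper_force: 54.6
```

```bash
python3 - <<'E'
from h import *
st()
E
```

```text
t 34.4 tcp [0.6302 0.0243 0.1919] stage [0.0457 0.0011] yaw -0.0495 tilt [0.0017 0.001 ] F [-0.5  2.9  4. ] w 27.5 g 54.6
```

Request:
{"method": "carry_out", "body": {
  "commands": [
    [0.2,0,0,0.06,0,0,0],
    [0.2,0,0,0,0,0,0]
  ]
}}

```text
clock: 34.6
position: [0.6302, 0.0242, 0.1904]
ee_rot: [0.078, 3.139, 0.001]
force: [0.8, 3.1, 4.2]
width: 0.296
gripper_force: 54.6
```

Request:
{"method": "carry_out", "body": {
  "commands": [
    [0.2,0,0,0.05,0,0,0],
    [0.2,0,0,0,0,0,0]
  ]
}}

```text
clock: 34.8
position: [0.6306, 0.0243, 0.1899]
ee_rot: [0.078, 3.138, 0.002]
force: [-0.7, 2.8, 10.0]
width: 0.297
gripper_force: 54.5
```

```bash
python3 - <<'E'
from h import *
st()
E
```

```text
t 34.8 tcp [0.6306 0.0243 0.1899] stage [0.0461 0.0011] yaw -0.0495 tilt [0.0028 0.0011] F [-0.7  2.8 10. ] w 27.3 g 54.5
```

Request:
{"method": "carry_out", "body": {
  "commands": [
    [0.2,0,0,0.05,0,0,0],
    [0.2,0,0,0,0,0,0]
  ]
}}

```text
clock: 35.0
position: [0.6311, 0.0244, 0.1899]
ee_rot: [0.078, 3.136, 0.002]
force: [-2.6, 3.9, 18.4]
width: 0.296
gripper_force: 54.5
```

Request:
{"method": "carry_out", "body": {
  "commands": [
    [0.2,0,0,0.05,0,0,0],
    [0.2,0,0,0,0,0,0]
  ]
}}

```text
clock: 35.2
position: [0.6317, 0.0244, 0.1898]
ee_rot: [0.077, 3.135, 0.003]
force: [-3.5, 4.0, 24.8]
width: 0.303
gripper_force: 54.4
```

Request:
{"method": "carry_out", "body": {
  "commands": [
    [0.2,0,0,-0.2,0,0,0],
    [0.2,0,0,-0.4,0,0,0],
    [0.2,0,0,-0.9,0,0,0],
    [0.2,0,0,-1,0,0,0],
    [0.2,0,0,-1,0,0,0],
    [0.2,0,0,-0.8,0,0,0],
    [0.2,0.3,0.5,0,0,0,0],
    [0.2,0.7,1,0,0,0,0]
  ]
}}

```text
clock: 36.0
position: [0.6064, 0.0604, 0.2926]
ee_rot: [-0.085, -3.14, 0.003]
force: [0.2, 0.7, -3.8]
width: 0.297
gripper_force: 54.6
```

Request:
{"method": "carry_out", "body": {
  "commands": [
    [0.2,0.7,1,0,0,0,0],
    [0.2,0.7,1,0,0,0,0],
    [0.2,0.7,1,0,0,0,0],
    [0.2,0.7,1,0,0,0,0],
    [0.2,0.7,1,0,0,0,0],
    [0.2,0.7,1,0,0,0,0],
    [0.2,0.7,1,0,0,0,0],
    [0.2,0.7,1,0,0,0,0]
  ]
}}

```text
clock: 36.8
position: [0.4742, 0.2701, 0.2918]
ee_rot: [-0.077, -3.138, 0.003]
force: [0.4, -0.0, -3.1]
width: 0.298
gripper_force: 54.6
```

Request:
{"method": "carry_out", "body": {
  "commands": [
    [0.2,0.7,1,0,0,0,0],
    [0.2,0.7,1,0,0,0,0],
    [0.2,0.7,1,0,0,0,0],
    [0.2,0.2,0.2,0,0,0,0],
    [0.2,0,0,0,0,0,0],
    [0.2,0,0,0,0,0,0]
  ]
}}

```text
clock: 37.4
position: [0.4231, 0.3507, 0.2926]
ee_rot: [-0.079, -3.14, 0.003]
force: [0.8, 0.3, -3.0]
width: 0.297
gripper_force: 54.6
```

```bash
python3 - <<'E'
from h import *
togo(-.1734,.3187,.1285)
E
```

```text
t 37.4 tcp [0.4231 0.3507 0.2926] stage [-0.1775  0.3167] yaw -0.0504 tilt [-0.0006 -0.0018] F [ 0.8  0.3 -3. ] w 27.3 g 54.6
units [-0.17  0.09  6.56]
```

Request:
{"method": "carry_out", "body": {
  "commands": [
    [0.2,-0.17,0.09,0.5,0,0,0],
    [0.2,0,0,1,0,0,0],
    [0.2,0,0,1,0,0,0],
    [0.2,0,0,1,0,0,0],
    [0.2,0,0,1,0,0,0],
    [0.2,0,0,1,0,0,0],
    [0.2,0,0,0.7,0,0,0],
    [0.2,0,0,0.2,0,0,0]
  ]
}}

```text
clock: 38.2
position: [0.4272, 0.3517, 0.1307]
ee_rot: [-0.081, -3.138, 0.005]
force: [-0.3, -0.9, -3.1]
width: 0.298
gripper_force: 54.6
```

Request:
{"method": "carry_out", "body": {
  "commands": [
    [0.2,0,0,0,0,0,0],
    [0.2,0,0,0.06,0,0,0],
    [0.2,0,0,0.04,0,0,0],
    [0.2,0,0,0,0,0,0]
  ]
}}

```text
clock: 38.6
position: [0.4278, 0.3542, 0.1316]
ee_rot: [0.078, 3.14, 0.001]
force: [-0.5, -0.4, -3.4]
width: 0.301
gripper_force: 54.6
```

Request:
{"method": "carry_out", "body": {
  "commands": [
    [0.2,0,0,0.06,0,0,0],
    [0.2,0,0,0,0,0,0]
  ]
}}

```text
clock: 38.8
position: [0.4275, 0.354, 0.1296]
ee_rot: [0.078, 3.14, 0.0]
force: [-0.3, -0.1, -2.8]
width: 0.297
gripper_force: 54.6
```

Request:
{"method": "carry_out", "body": {
  "commands": [
    [0.2,0,0,0.05,0,0,0],
    [0.2,0,0,0,0,0,0]
  ]
}}

```text
clock: 39.0
position: [0.4274, 0.3539, 0.1281]
ee_rot: [-0.078, -3.141, 0.0]
force: [-1.0, -0.4, -3.1]
width: 0.299
gripper_force: 54.6
```

Request:
{"method": "carry_out", "body": {
  "commands": [
    [0.2,0,0,0.04,0,0,0],
    [0.2,0,0,0,0,0,0]
  ]
}}

```text
clock: 39.2
position: [0.4278, 0.3542, 0.1279]
ee_rot: [0.078, 3.14, 0.001]
force: [-1.0, -0.4, 4.5]
width: 0.296
gripper_force: 54.5
```

Standing on the bench. Release, rise, back away, and check.

Request:
{"method": "carry_out", "body": {
  "commands": [
    [0.2,0,0,-0.01,0,0,0],
    [0.6,0,0,0,0,0,0],
    [0.8,0,0,0,0,0,0],
    [0.8,0,0,0,0,0,0],
    [0.8,0,0,0,0,0,0],
    [0.8,0,0,-0.6,0,0,0],
    [0.8,0,0,-0.9,0,0,0],
    [0.8,0,0,-1,0,0,0]
  ],
  "squeeze": 5
}}

```text
clock: 40.0
position: [0.4271, 0.3535, 0.1901]
ee_rot: [-0.078, -3.14, 0.002]
force: [1.2, 0.1, -0.6]
width: 0.8
gripper_force: 0.0
```

Request:
{"method": "carry_out", "body": {
  "commands": [
    [0.8,0,0,-1,0,0,0],
    [0.8,0,0,-1,0,0,0],
    [0.8,0,0,-1,0,0,0],
    [0.8,0,-1,-0.5,0,0,0],
    [0.8,0.2,-1,0,0,0,0],
    [0.8,0.2,-1,0,0,0,0],
    [0.8,0.2,-1,0,0,0,0],
    [0.8,0,0,0,0,0,0]
  ]
}}

```text
clock: 40.8
position: [0.4073, 0.2514, 0.2777]
ee_rot: [0.084, 3.14, -0.002]
force: [-0.3, 0.4, 0.3]
width: 0.802
gripper_force: 0.0
```

```bash
python3 - <<'E'
from h import *
st()
for n in('scene','top'):
    d=grab(n)
    for nm,y0,y1 in(('round',-.15,-.03),('square',.03,.16)):
        P,m=foot(d,-.1,.03,y0,y1,.085,.145);print(n,nm,'top',P.min(0).round(4),P.max(0).round(4))
    P,m=foot(d,.036,.053,-.12,.12,.03,.09); Q=P[abs(P[:,1])>.03];print('strap z',np.median(Q[:,2]),'pin z',np.percentile(P[abs(P[:,1])<.01][:,2],80))
    X=cloud(d);r=(X[...,0]>.36)&(X[...,0]<.49)&(X[...,1]>.3)&(X[...,1]<.42)
    for lo,hi in((.06,.095),(.165,.2)):
        P=X[r&(X[...,2]>lo)&(X[...,2]<hi)]
        if len(P): print('mallet',lo,P.min(0).round(3),P.max(0).round(3))
a=load('scene')['pixels'][75:275,190:350];b=load('top')['pixels'][120:290,90:330]
a=cv2.resize(a,(320,400),interpolation=2);b=cv2.resize(b,(480,340),interpolation=2);o=np.zeros((400,800,3),np.uint8);o[:,:320]=a;o[:340,320:]=b
cv2.imwrite('pics/r5.png',o[...,::-1])
E
```

```text
t 40.8 tcp [0.4073 0.2514 0.2777] stage [-0.1883  0.2167] yaw -0.0534 tilt [-0.    -0.001] F [-0.3  0.4  0.3] w 73.8 g 0.0
scene round top [-0.0327 -0.1207  0.0851] [ 0.0178 -0.0683  0.14  ]
scene square top [-0.0313  0.0703  0.0852] [0.0183 0.1186 0.1369]
strap z 0.04033600877718942 pin z 0.06401579342829297
mallet 0.06 [0.394 0.323 0.06 ] [0.459 0.384 0.095]
mallet 0.165 [0.411 0.342 0.165] [0.44  0.372 0.189]
top round top [-0.0346 -0.1205  0.0933] [ 0.0157 -0.0743  0.1412]
top square top [-0.0341  0.0702  0.0852] [0.0136 0.1164 0.1413]
strap z 0.03984301978123979 pin z 0.06557106330197414
```

View pics/r5.png

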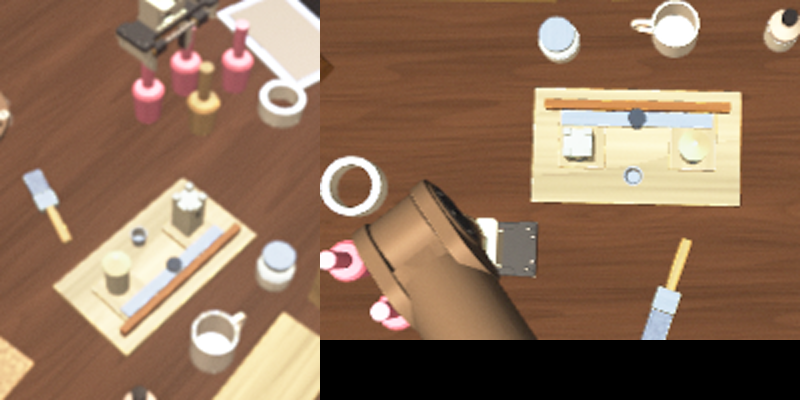

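The strap is down (top at 40 mm), both towers are swapped, the mallet stands at (205,105) in the left crop, and nothing else has moved. Handing in.

```bash
python3 - <<'E'
from cell import arm
print(arm.sign_off())
E
```

```text
the job is handed in; nothing more can be done
None
```

The job is handed in, with no verdict returned: the towers are swapped and each met the stop with a clear contact force, the strap is down on both feet, and the mallet stands on the bench where it began; the round tower's fit within 3 mm rests on that contact force, as the cameras could not confirm it that finely.

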